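# Close the board holder up to its stop

### The arm

A 6-joint arm with a two-finger parallel gripper is mounted at the origin on the work surface. World frame = base frame: x ahead of the robot, y to its left, z up, the work surface at z = 0. Lengths are in mm, angles in rad, forces in N, time in s.
With the tool pointing down it reaches from about 275 to 825 mm from the base axis. Payload 5.2 kg.
Tool frame: the origin (TCP) lies at the very end of the fingers, on their centre line; the grasp point (between the pads) lies 19 mm behind it; z points along the fingers, y is the line along which they close (so a half turn about z gives the same grasp; the last joint's range is limited). The gripper opens to 93 mm and grips with 3 to 60 N. Pads are 15 mm wide; open, the fingers measure 128 mm over their backs; the gripper's body (75 mm by 188 mm) begins 65 mm behind the grasp point.
Start: joints at [1.131, 0.259, 1.535, -0, 1.348, -0.203], TCP at [129.003, 534.661, 181.753] pointing down, gripper open.
Joint ranges: [-3.14, 3.14], [-0.91, 2.08], [0.19, 2.58], [-1.22, 4.36], [0.22, 2.71], [-3.12, 3.12]. Speed limits (rad/s): [2.57, 2.57, 3.14, 3.14, 3.14, 3.14].

### API

Orientations are given as [roll, pitch, yaw] about the fixed x, y, z axes, in that order (R = Rz(yaw) Ry(pitch) Rx(roll)).
In Python, from bench import robot gives the robot as it stands. The module is installed in compiled form; this text tells all that it offers. Calls block until the motion is done:
- robot.move_ptp(position, orientation): joint-space move of the TCP to a pose.
- robot.move_linear(position, ori=None, speed=150, f_stop=None): straight line of the TCP; ori=None keeps the orientation; speed is the mean speed in mm/s. With f_stop (N) it stops when the force on the tool has changed by that much, and returns True; else False.
- robot.move_j(angles): joint-space move.
- robot.move_gripper(opening): opening from 0.0 (shut) to 1.0 (fully open); the grip force is fixed at half the most; returns when the fingers have stopped.
- robot.sleep(seconds).
- robot.inverse_kinematics(position, orientation): joint angles nearest the present ones, or None.
- robot.get_image(name): name is "side" or "top"; returns a dict with "img" (400x640x3 uint8, blue, green, red), "fovy" (degrees; the focal length in pixels is half the picture's height over the tangent of half this angle, whatever the lens; pixels are square), "cx", "cy" (the principal point, pixels), "eye" and "orientation" of the camera in the world. Camera axes: x right, y down, z forward; pixel columns grow to the right and rows downward; lengths in mm; the calibration is good to about 2 mm. A picture is of the moment at which its call begins. There is no depth.
A pose or a line that the arm cannot do raises robot.MotionError and nothing moves.
- robot.hand_in(): hands the job in; it is judged then, once.
Readings, each from a call of its own:
- robot.current_t(): time.
- robot.current_qpos(): joint angles.
- robot.current_joint_vel(): joint speeds.
- robot.current_joint_efforts(): joint torques, N m.
- robot.current_tcp_pos(): TCP position.
- robot.current_eef_rot(): TCP orientation.
- robot.current_contact_force(): force on the tool from outside, world axes, zero at the start.
- robot.current_ft_torque(): the same for the moment, N m.
- robot.current_gripper_width(): opening from 0.0 (shut) to 1.0 (fully open).
- robot.current_finger_force(): force on a finger pad.
Only numpy, scipy, OpenCV 4.12 (cv2) and the standard library are available. Lean on these libraries where they do the work, as an engineer would, in place of code of your own. Each camera call takes 0.05 s, during which the arm holds its last target. There are 200 camera calls.

### The job

Close the board holder on the circuit board: press down the release plate in the middle of the sliding jaw to free its brake and, keeping it pressed, push the jaw along its rods until it is right up against the marked stop collars. Then let the plate spring back so that the brake holds, with the board's edge in the jaw's groove. Nothing is to be picked up: keep off the circuit board, do not force the jaw along with its brake on, and leave the other things on the bench where they are.

Things in the scene. Friction and masses are not known exactly. Their poses are not given: they have to be found in the camera images.
- holder: the circuit-board holder, fixed to the bench: two steel rods along its own y axis between black end feet, a steel brake strip between the rods, a fixed aluminium jaw at its +y end, and a sliding jaw. 176 mm along x; it runs from 156 mm on the -y side of the origin to 142 mm on the +y side. All of it is below 76 mm (the highest part is the release plate). Origin on the bench surface midway between the rods; z up
- plate (a point): the centre of the top of the release plate, 72 mm above the bench when not pressed: a black ribbed plate in the middle of the sliding jaw, 46 mm along the holder's x and 50 mm along y, with a 4 mm high, 4 mm wide lip along each of its two ends across y (42 mm clear between the lips). It travels with the jaw and sinks straight down when pressed. All of the sliding jaw around it is at most 60 mm high. A closed fingertip pressing on the ribs carries the jaw along with it
- release (a joint): how far the release plate is pressed down, m: about 0 when left alone, 0.0075 at the bottom of its travel. A spring holds a brake shoe up against the strip: it takes about 9 N to begin to move, 12 N at 0.005. Pressed 0.002 or more the jaw runs freely (about 1 N); not pressed, the brake holds the jaw against about 15 N. It springs back when let go
- jaw (a joint): position of the sliding jaw along the holder's own +y, m: 0 fully open, growing as it slides towards the board and the fixed jaw; 0.085 when its grey bearing blocks stand against the stop collars. It stays where it is when the plate is let go
- stop (a point): the marked stop: midway between the two black steel collars (28 mm across, 12 mm long, a white line on top) clamped one on each rod, at the face that the sliding jaw comes to, 36 mm above the bench; the collars stand 62 mm either side of it along the holder's x. The scale on the holder's +x side has a white line at the same place
- jaw_groove (a point): on the sliding jaw, the middle of the front of the groove (6 mm high, 6 mm deep, along the holder's x) that takes the board's edge, 53 mm above the bench, 42 mm on the +y side of the release plate's centre; it meets stop in y when the jaw is home. Axes as the holder's
- board_mid (a point): the middle of the loose circuit board (100 mm along x, 84 mm along y, 2 mm thick, parts up to 17 mm tall on top), which lies on two bars between the jaws, 53 mm above the bench, its far edge already in the fixed jaw's groove
- board_edge (a point): the middle of the board's free edge, which faces the sliding jaw; about 4 mm inside the sliding jaw's groove when the jaw is home
- screwdriver: a screwdriver, 170 mm long, lying near the holder; origin under its middle
- tweezers: straight steel tweezers, 126 mm long, lying near the holder; origin under its middle
- flux_bottle: a small white bottle, 30 mm across and 62 mm tall, standing near the holder; origin at the centre of its underside
- spool: a reel of solder standing on its flange near one end of the holder, 58 mm across and 36 mm tall; origin at the centre of its underside
- tip_cleaner: a round black pot of brass wool near one end of the holder, 72 mm across and 50 mm tall; origin at the centre of its underside
- brush: a small brush, 150 mm long, lying on the left of the bench; origin under its middle
- multimeter: a hand-held meter lying on the left of the bench, 150 x 76 x 44 mm; origin at the centre of its underside
- parts_tray: a clear divided tray of chips on the right of the bench, 120 x 80 x 22 mm; origin at the centre of its underside
- board: the same loose circuit board as a body; origin under its middle, axes as the holder's
Mind the look-alikes: they are no part of the job. There is more than one size of the board; the job needs the middle-sized.

How it is judged:
By the outcome, as a careful person would: the job done as asked, in the order asked, and still so for the second after the job is handed in, with the robot touching nothing.
It also fails if it takes over 32 s, if anything falls off the work surface, if the arm or the gripper's body presses on something with over 40 N, if the wrist force passes 120 N, or if a joint passes its speed limit or range.

## Working session

There is one attempt and no reset: what is moved stays moved. The work goes in short steps, each a Python script; the robot and the scene stay as the last script left them, time stands still between calls to the robot, and variables do not carry over. Pictures are saved under pics/ and viewed, at most 10 in all, crops included, and the job is handed in when it is done.

```bash
mkdir -p pics; cat > h.py <<'E'
import numpy as np,cv2
from bench import robot
from scipy.spatial.transform import Rotation as R
def rot(o):
    o=np.array(o,float)
    return o if o.shape==(3,3) else (R.from_euler('xyz',o).as_matrix() if o.size==3 else R.from_quat(o).as_matrix())
def ray(im,u,v):
    f=200/np.tan(np.radians(im['fovy'])/2)
    return np.array(im['eye']),rot(im['orientation'])@np.array([(u-im['cx'])/f,(v-im['cy'])/f,1])
def onplane(im,u,v,z):
    e,d=ray(im,u,v); return e+d*(z-e[2])/d[2]
def proj(im,p):
    f=200/np.tan(np.radians(im['fovy'])/2)
    c=rot(im['orientation']).T@(np.array(p)-im['eye']); return c[0]/c[2]*f+im['cx'],c[1]/c[2]*f+im['cy']
E
python3 - <<'E'
from h import *
for n in('side','top'):
    im=robot.get_image(n); cv2.imwrite(f'pics/{n}0.png',im['img']); print(n,{k:v for k,v in im.items() if k!='img'})
print(robot.current_eef_rot())
E
```

```text
side {'fovy': 51.051674983903055, 'cx': 319.8814450878413, 'cy': 196.94437496213095, 'eye': array([417.36677168, 737.07678939, 833.18700004]), 'orientation': array([-2.36302582, -0.01859738, -2.92746373])}
top {'fovy': 46.82252884745435, 'cx': 322.48197434348555, 'cy': 201.281709221862, 'eye': array([ 288.25915139,  -14.2094792 , 1625.04533902]), 'orientation': array([-2.95813616, -0.00515539, -1.5465929 ])}
[-3.13997323e+00 -3.25199965e-04  2.90483726e+00]
```

View pics/top0.png

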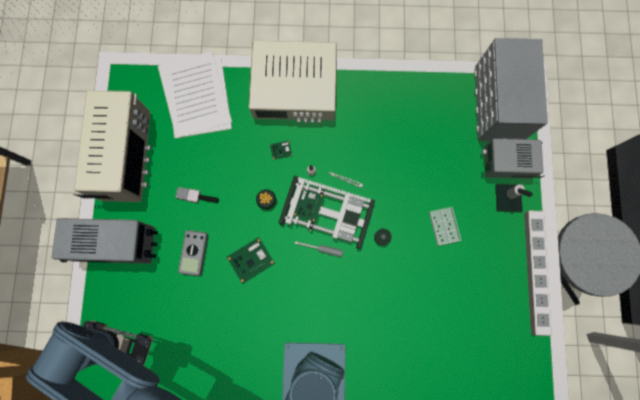

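View pics/side0.png

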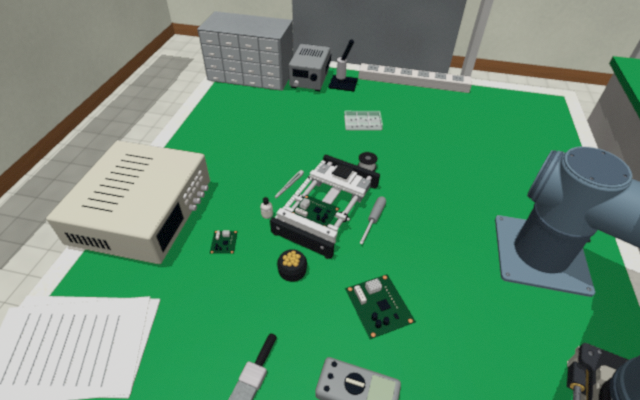

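The top view shows the holder around (327,212) with the fixed jaw and board on its left end and the sliding jaw on its right near (350,220). In the side view it is around (325,205). I'll enlarge both.

```bash
python3 - <<'E'
import cv2
a=cv2.imread('pics/top0.png')[165:260,270:400]; cv2.imwrite('pics/topc.png',cv2.resize(a,None,fx=6,fy=6,interpolation=cv2.INTER_CUBIC))
a=cv2.imread('pics/side0.png')[145:260,255:395]; cv2.imwrite('pics/sidec.png',cv2.resize(a,None,fx=5,fy=5,interpolation=cv2.INTER_CUBIC))
E
```

```text
(no output)
```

View pics/topc.png

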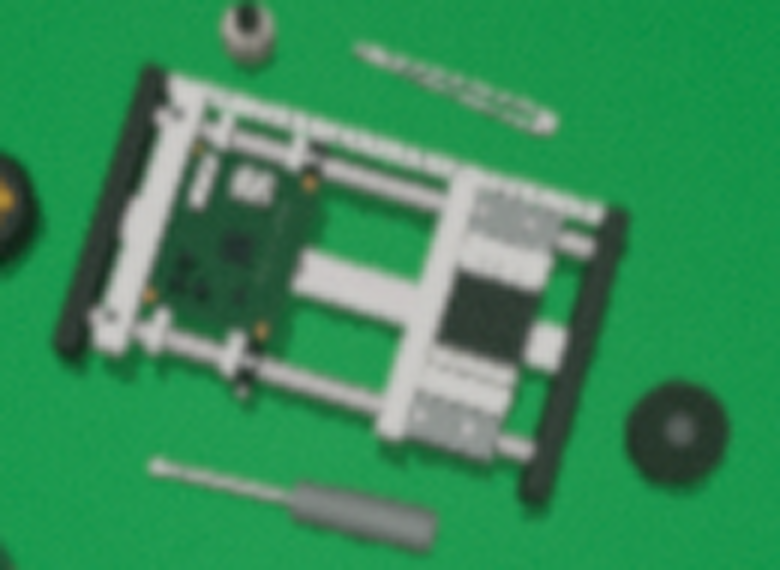

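View pics/sidec.png

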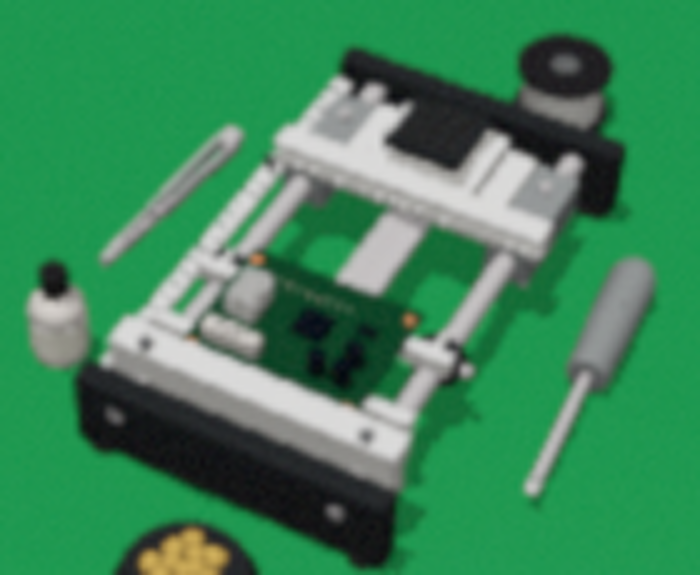

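The crops show the sliding jaw fully open. The black plate centre is at top (351.7,217.5) and side about (343,172). The collars are at top (322.5,191.5) and (310.8,225.8), and the feet centres at (288.7,200) and (366.2,224.5).

```bash
cat > m.py <<'E'
from h import *
def measure():
    t=robot.get_image('top'); s=robot.get_image('side')
    return t,s
def blackplate(im,box):
    # dark blob within box (u0,v0,u1,v1), returns centroid & area
    u0,v0,u1,v1=box; g=im['img'][v0:v1,u0:u1].max(2)
    g=cv2.resize(g,None,fx=6,fy=6,interpolation=cv2.INTER_CUBIC)
    m=(g<95).astype(np.uint8)
    n,l,st,c=cv2.connectedComponentsWithStats(m)
    i=1+np.argmax(st[1:,4]); return c[i]/6+[u0-.4,v0-.4],st[i]
E
python3 - <<'E'
from m import *
t,s=measure()
ct,st=blackplate(t,(340,208,362,227)); cs,ss=blackplate(s,(330,162,358,182))
print('blobs',ct,st,cs,ss)
pt=onplane(t,*ct,72); ps=onplane(s,*cs,72); print('plate top/side',pt,ps)
# feet corners in top
c=lambda x,y,z:onplane(t,270+x/6,165+y/6,z)
F=[c(155,70,50),c(70,350,50)]; S=[c(618,215,50),c(535,500,50)]
d=(F[0]+F[1]-S[0]-S[1])[:2]; e=(F[0]-F[1]+S[0]-S[1])[:2]
print('y dir',np.degrees(np.arctan2(d[1],d[0])),np.linalg.norm(d)/2,'x dir',np.degrees(np.arctan2(e[1],e[0])),np.linalg.norm(e)/2)
A,B=c(315,158,50),c(247,362,50); print('stop',(A+B)/2,np.linalg.norm(A-B),'ang',np.degrees(np.arctan2(*(A-B)[1::-1])))
E
```

```text
blobs [351.07142857 217.58385936] [  20   16  101   90 6020] [344.03679065 168.86691648] [   11     0   157   102 10808]
plate top/side [ 522.64257133 -113.73273322   72.        ] [ 521.67227271 -120.55182036   72.        ]
y dir 73.57992951693734 280.33022230180444 x dir -15.079219822615995 171.71623442117183
stop [555.74051532   3.54839393  50.        ] 125.4702713476313 ang -16.68616693588753
```

```bash
python3 - <<'E'
from m import *
s=robot.get_image('side'); t=robot.get_image('top')
print(onplane(s,342,171.2,72), onplane(t,351.4,217.3,72), proj(s,[522.6,-113.7,72]))
yaw=np.radians(-16)
# tool y along holder x ; both half-turns
for k in(np.pi/2,-np.pi/2):
    o=[np.pi,0,yaw+k]
    for p in([520,-116,150],[520,-116,66],[545,-32,66]): print(k,robot.inverse_kinematics(p,o))
E
```

```text
[ 525.42211535 -109.83297276   72.        ] [ 523.64532027 -114.83692408   72.        ] (np.float64(343.2679303082789), np.float64(170.4387637323985))
1.5707963267948966 [-0.42897752  0.25163807  1.62466346  0.          1.26529112 -0.14972484]
1.5707963267948966 [-4.28977519e-01  3.35398593e-01  1.73408783e+00 -4.44089210e-16
  1.07210623e+00 -1.49724839e-01]
1.5707963267948966 [-2.63021222e-01  3.56542000e-01  1.70189131e+00 -4.44089210e-16
  1.08315934e+00  1.62314581e-02]
-1.5707963267948966 [-4.28977519e-01  2.51638073e-01  1.62466346e+00 -4.44089210e-16
  1.26529112e+00  2.99186781e+00]
-1.5707963267948966 [-4.28977519e-01  3.35398593e-01  1.73408783e+00 -4.44089210e-16
  1.07210623e+00  2.99186781e+00]
-1.5707963267948966 None
```

```bash
python3 - <<'E'
from m import *
o=[np.pi,0,np.radians(-16)+np.pi/2]
robot.move_gripper(0.0)
robot.move_ptp([523.5,-113,150],o)
robot.move_linear([523.5,-113,90],speed=100)
print(robot.current_t(),robot.current_tcp_pos(),robot.current_contact_force())
s=robot.get_image('side'); print(proj(s,robot.current_tcp_pos()))
t=robot.get_image('top')
a=cv2.resize(s['img'][130:220,285:405],None,fx=5,fy=5,interpolation=cv2.INTER_CUBIC); cv2.imwrite('pics/s1.png',a)
E
```

```text
5.1833 [ 523.9186428  -113.06073429   90.42736901] [-0.43358742 -1.02502125 -0.36515014]
(np.float64(343.0695831124555), np.float64(165.26883255959))
```

View pics/s1.png

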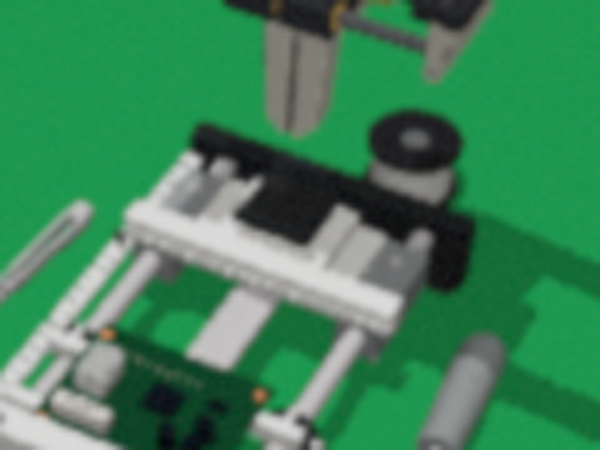

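The tip appears at crop (293,133), i.e. (343.6,156.6), but I expected (343,165). I'll re-check in a fresh picture once the arm has settled, using both views.

```bash
python3 - <<'E'
from m import *
robot.sleep(0.2)
p=robot.current_tcp_pos(); print(p,robot.current_gripper_width(),robot.current_qpos(),robot.current_eef_rot())
s=robot.get_image('side');t=robot.get_image('top'); print(proj(s,p),proj(t,p),proj(t,[523.5,-113,72]))
a=cv2.resize(s['img'][120:200,295:395],(600,480),interpolation=cv2.INTER_CUBIC)
b=cv2.resize(t['img'][180:250,310:343+20],(400,528),interpolation=cv2.INTER_CUBIC)[:480][:, :200]
b=cv2.resize(t['img'][180:260,320:353+20],(200,302),interpolation=cv2.INTER_CUBIC)
c=np.zeros((480,800,3),np.uint8); c[:,:600]=a; c[:302,600:]=b; cv2.imwrite('pics/s2.png',c)
E
```

```text
[ 523.8090745  -113.15069347   90.52085864] 0.006052626540577498 [-4.21000179e-01  3.12444669e-01  1.69856206e+00 -9.75162370e-06
  1.12958891e+00 -1.41744278e-01] [3.14060689e+00 1.49581488e-04 1.29154451e+00]
(np.float64(343.1917006618094), np.float64(165.36759256513622)) (np.float64(351.26662267643644), np.float64(216.42161204554222)) (np.float64(350.8591695220089), np.float64(217.32894044665483))
```

View pics/s2.png

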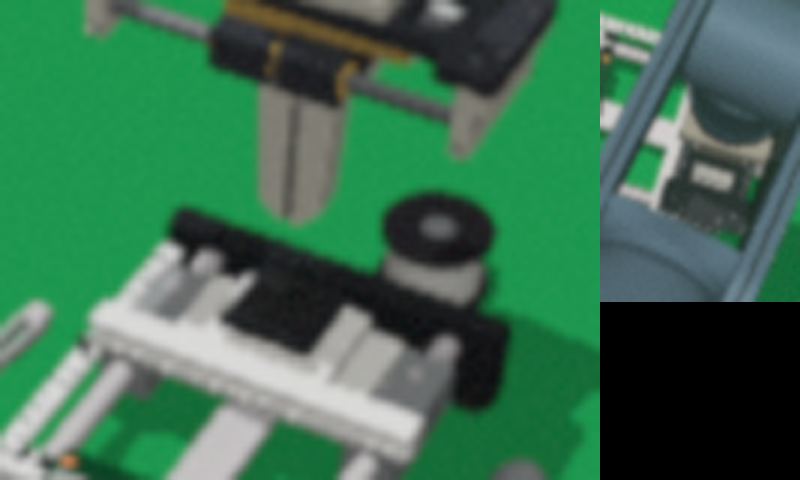

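```bash
python3 - <<'E'
from m import *
s=robot.get_image('side')
for v in range(150,180): print(v,[tuple(int(x) for x in s['img'][v,u]) for u in (338,341,343,345,348,352)])
for z in (90,100,110,115): print(z,proj(s,[523.8,-113.1,z]),proj(s,[523.8,-133,z]))
E
```

```text
150 [(103, 131, 106), (114, 123, 126), (77, 83, 84), (115, 123, 126), (113, 122, 124), (80, 150, 36)]
151 [(104, 130, 106), (113, 122, 124), (79, 85, 85), (116, 124, 127), (110, 119, 121), (83, 151, 36)]
152 [(102, 134, 103), (113, 123, 124), (82, 89, 89), (115, 124, 127), (108, 117, 119), (82, 152, 33)]
153 [(98, 142, 88), (114, 123, 125), (84, 91, 92), (116, 125, 127), (106, 118, 115), (80, 151, 31)]
154 [(88, 147, 59), (112, 124, 123), (85, 92, 92), (116, 125, 127), (104, 126, 107), (79, 151, 30)]
155 [(82, 151, 36), (107, 127, 112), (93, 102, 102), (116, 127, 126), (96, 140, 83), (81, 152, 31)]
156 [(79, 151, 29), (95, 140, 81), (99, 126, 103), (110, 132, 114), (85, 149, 50), (80, 151, 30)]
157 [(78, 148, 27), (82, 148, 41), (92, 144, 78), (93, 143, 76), (82, 152, 33), (80, 152, 30)]
158 [(62, 117, 31), (78, 148, 30), (81, 149, 36), (83, 152, 40), (80, 151, 29), (81, 152, 29)]
159 [(39, 59, 27), (65, 120, 32), (75, 143, 28), (80, 151, 31), (81, 152, 31), (80, 151, 30)]
160 [(27, 27, 22), (45, 66, 30), (62, 110, 29), (73, 136, 28), (80, 150, 29), (81, 152, 31)]
161 [(26, 26, 25), 
[... 1564 characters left out ...]
), (90, 92, 94), (56, 56, 56), (155, 159, 160), (159, 162, 163)]
179 [(195, 197, 197), (169, 174, 174), (146, 150, 150), (124, 127, 129), (169, 173, 174), (146, 150, 150)]
90 (np.float64(343.18049594357393), np.float64(165.5261581871595)) (np.float64(344.4501938135228), np.float64(160.85071752099483))
100 (np.float64(343.3976855804894), np.float64(162.70635608498748)) (np.float64(344.67271809330987), np.float64(158.03565603607086))
110 (np.float64(343.61764804884325), np.float64(159.85055394142424)) (np.float64(344.89804880113496), np.float64(155.18509160518687))
115 (np.float64(343.7286857418671), np.float64(158.4089367231458)) (np.float64(345.0117832090046), np.float64(153.74628523578403))
```

The tip really does end at v≈156.5, with green below it, which suggests it is about 30 mm higher than reported. I'll feel down gently to a safe depth and look again.

```bash
python3 - <<'E'
from m import *
p=robot.current_tcp_pos()
r=robot.move_linear([523.5,-113,70],speed=30,f_stop=4)
print(r,robot.current_t(),robot.current_tcp_pos(),robot.current_contact_force())
s=robot.get_image('side');t=robot.get_image('top'); print(proj(s,robot.current_tcp_pos()))
a=cv2.resize(s['img'][120:200,295:395],(750,600),interpolation=cv2.INTER_CUBIC)
cv2.imwrite('pics/s3.png',a)
E
```

```text
False 6.45 [ 523.58598851 -113.01258379   70.02689402] [0.72345379 0.06355342 0.17315616]
(np.float64(342.7967898743761), np.float64(171.00355405039522))
```

View pics/s3.png

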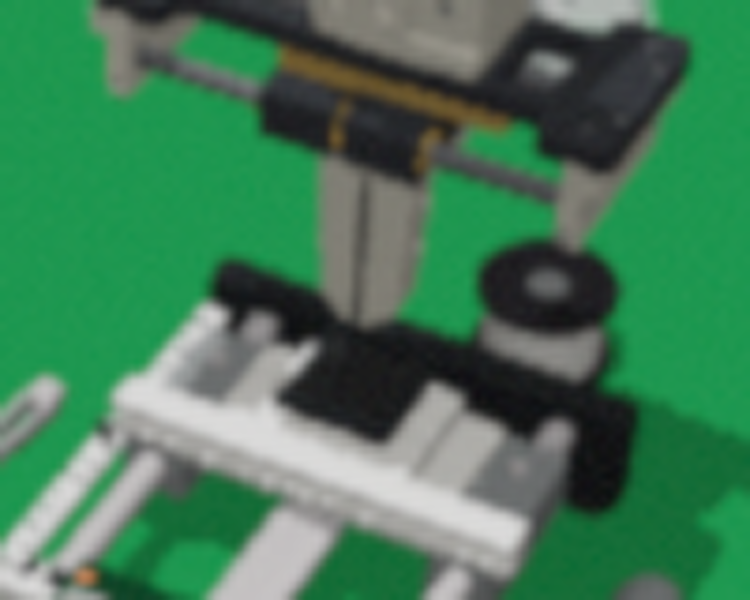

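The tip is now at (343.3,163.3), still about 7.7 px above its projection, and there's no contact. I'll use the start pictures, where the gripper is visible from above, to tell a height offset from a lateral one.

```bash
python3 - <<'E'
from m import *
s=robot.get_image('side');t=robot.get_image('top')
T=np.array([129.003,534.661,181.753])
Rm=rot([-3.13997,-.0003,2.904837]); y=Rm[:,1]
for n,im in(('top',t),('side',s)):
    print(n,[np.round(proj(im,T+k*y),1) for k in(-47,0,47)],'body',[np.round(proj(im,T+[0,0,110]+k*y),1) for k in(-94,0,94)])
a=cv2.imread('pics/top0.png')[310:380,70:170]; b=cv2.imread('pics/side0.png')[330:400,540:640]
c=np.hstack([cv2.resize(x,(400,280),interpolation=cv2.INTER_CUBIC) for x in(a,b)])
cv2.imwrite('pics/g.png',cv2.convertScaleAbs(c,alpha=1.6,beta=20))
E
```

```text
top [array([151.2, 340.5]), array([136.3, 336.3]), array([121.5, 332.2])] body [array([153. , 349.6]), array([120.8, 340.5]), array([ 88.8, 331.5])]
side [array([554.8, 432.9]), array([552.1, 467.6]), array([549. , 506.3])] body [array([593. , 371.6]), array([591.3, 444.7]), array([589.2, 538.3])]
```

View pics/g.png

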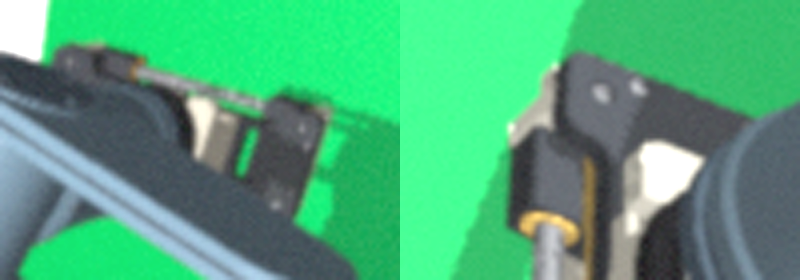

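The top start picture shows the body about 5 px further left and no shift toward −y. That fits the gripper being higher, not displaced laterally, so I'll keep feeling down gently.

```bash
python3 - <<'E'
from m import *
r=robot.move_linear([523.5,-113,36],speed=25,f_stop=4)
p=robot.current_tcp_pos()
print(r,robot.current_t(),p,robot.current_contact_force(),robot.current_ft_torque())
s=robot.get_image('side'); print(proj(s,p))
a=cv2.resize(s['img'][120:200,295:395],(750,600),interpolation=cv2.INTER_CUBIC)
cv2.imwrite('pics/s4.png',cv2.convertScaleAbs(a,alpha=1.5,beta=10))
E
```

```text
False 8.1583 [ 523.63888629 -113.10117806   36.16731946] [-0.7943269   0.32271656 -0.18339146] [-0.08426731  0.09559842  0.00576539]
(np.float64(342.1137565339686), np.float64(180.1240992610118))
```

View pics/s4.png

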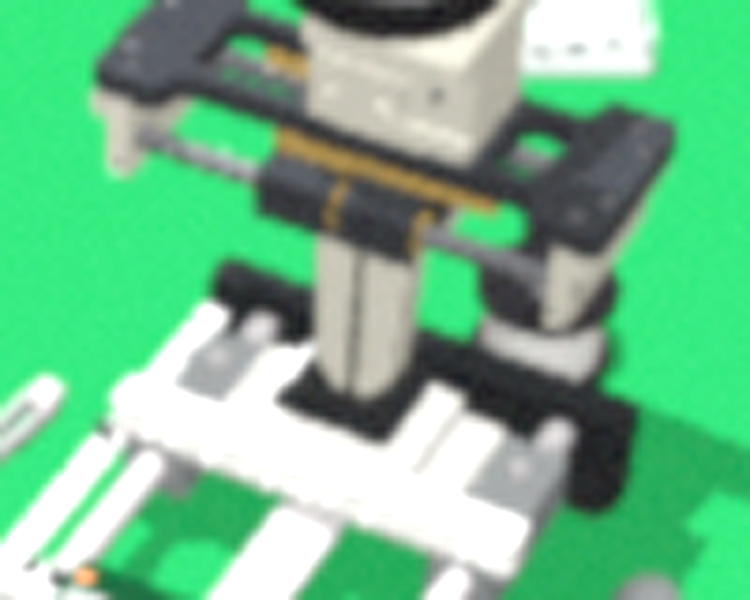

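The tip's front edge now sits on the middle of the plate at (342.7,172.7), which confirms the height offset. I'll feel for contact, then press.

```bash
python3 - <<'E'
from m import *
r=robot.move_linear([523.5,-113,22],speed=15,f_stop=4)
p=robot.current_tcp_pos()
print(r,robot.current_t(),p,robot.current_contact_force(),robot.current_ft_torque())
if r:
    robot.move_linear([523.5,-113,p[2]-5],speed=15)
    robot.sleep(.2)
    print(robot.current_t(),robot.current_tcp_pos(),robot.current_contact_force(),robot.current_ft_torque())
E
```

```text
True 8.5167 [ 523.67266217 -113.10555795   35.38380222] [0.1526742  0.74328025 4.14502338] [0.0152953  0.13757624 0.00389744]
9.15 [ 523.78176625 -113.13925923   31.72151525] [-2.23494331  1.09484268 10.94772835] [0.12766363 0.60139818 0.00484648]
```

```bash
python3 - <<'E'
from m import *
d=np.array([np.cos(np.radians(74)),np.sin(np.radians(74))]); n=np.array([d[1],-d[0]])
o=np.array([523.5,-113.])
def rep(m):
    p=robot.current_tcp_pos();f=robot.current_contact_force()
    print(m,round(robot.current_t(),2),'along',(p[:2]-o)@d,'z',p[2],'F along',f[:2]@d,'lat',f[:2]@n,'z',f[2])
Z=29.0
robot.move_linear([*o,Z],speed=15); rep('press')
r=robot.move_linear([*(o+d*35),Z],speed=35,f_stop=8); rep(r)
if not r: r=robot.move_linear([*(o+d*66),Z],speed=35,f_stop=8); rep(r)
if not r: r=robot.move_linear([*(o+d*96),Z],speed=15,f_stop=5); rep(r)
robot.sleep(.2); rep('end')
E
```

```text
press 9.4 along 0.0020509602326035103 z 30.37368513542528 F along 0.186441699420688 lat -3.1377676277902844 z 11.052911876341847
False 10.55 along 35.0874825248981 z 30.449692283041486 F along 0.2735293658015312 lat -4.183260515251477 z 11.737357378367477
False 11.58 along 66.20572166154275 z 30.472365894026396 F along 0.6961486823894036 lat -4.3094182791316165 z 11.436147820469952
True 12.48 along 74.67748975427159 z 31.054686581882248 F along -1.5105163966529704 lat -2.9528506229565674 z 11.565774478041124
end 12.68 along 74.69016519113302 z 31.3655746303038 F along -1.665712363831229 lat -2.873439310345362 z 10.310360477666137
```

```bash
python3 - <<'E'
from m import *
d=np.array([np.cos(np.radians(74)),np.sin(np.radians(74))]); n=np.array([d[1],-d[0]])
o=np.array([523.5,-113.])
def rep(m):
    p=robot.current_tcp_pos();f=robot.current_contact_force()
    print(m,round(robot.current_t(),2),'along',(p[:2]-o)@d,'z',p[2],'F along',f[:2]@d,'lat',f[:2]@n,'z',f[2])
p=robot.current_tcp_pos(); q=p[:2]
robot.move_linear([*q,29.0],speed=15); rep('press')
r=robot.move_linear([*(q+d*15),29.0],speed=12,f_stop=7); rep(r)
t=robot.get_image('side')
a=cv2.resize(t['img'][140:240,265:385],(720,600),interpolation=cv2.INTER_CUBIC); cv2.imwrite('pics/s5.png',cv2.convertScaleAbs(a,alpha=1.2))
E
```

```text
press 12.93 along 74.64466014965187 z 30.343402979603106 F along 0.023871920972686977 lat -4.239207756546187 z 10.68155647386822
True 13.37 along 74.6038285077481 z 30.927388144716364 F along -2.4675724772865086 lat -2.2035683438977287 z 11.390939940488908
```

View pics/s5.png

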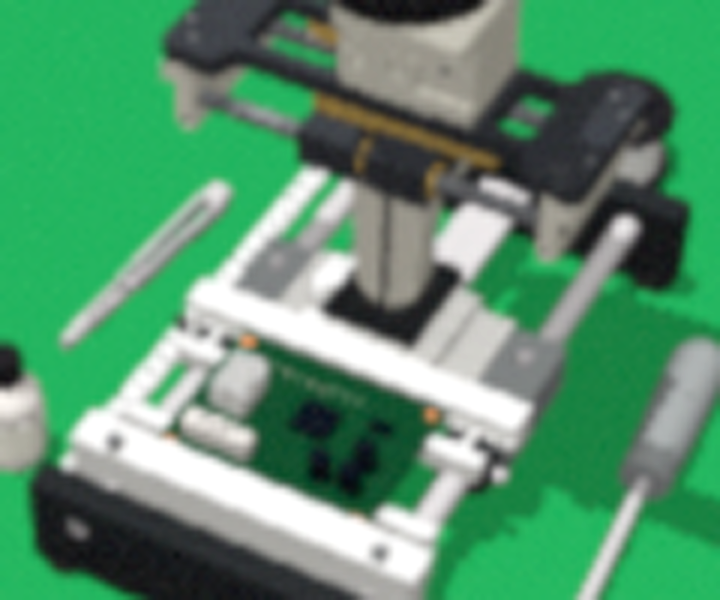

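The jaw has come up to the collars (right one at crop (490,460)) with the board's edge under its front bar at (340,370). It stalled twice at the same 74.6 mm, which matches the measured ~74 mm travel. I'll give one slightly firmer push to confirm, then release straight up.

```bash
python3 - <<'E'
from m import *
d=np.array([np.cos(np.radians(74)),np.sin(np.radians(74))]); n=np.array([d[1],-d[0]])
o=np.array([523.5,-113.])
def rep(m):
    p=robot.current_tcp_pos();f=robot.current_contact_force()
    print(m,round(robot.current_t(),2),'along',(p[:2]-o)@d,'z',p[2],'F along',f[:2]@d,'lat',f[:2]@n,'z',f[2])
q=robot.current_tcp_pos()[:2]
robot.move_linear([*q,28.5],speed=15); rep('press')
r=robot.move_linear([*(q+d*8),28.5],speed=12,f_stop=11); rep(r)
q=robot.current_tcp_pos()[:2]
robot.move_linear([*q,45],speed=20); rep('up')
robot.move_linear([*q,140],speed=120)
robot.move_ptp([250,330,200],[np.pi,0,np.radians(74)])
robot.sleep(.3); rep('clear')
s=robot.get_image('side');t=robot.get_image('top')
a=cv2.resize(s['img'][140:240,265:385],(480,400),interpolation=cv2.INTER_CUBIC)
b=cv2.resize(t['img'][165:260,275:390],(300,248),interpolation=cv2.INTER_CUBIC)
c=np.zeros((400,780,3),np.uint8); c[:,:480]=a; c[:248,480:]=b; cv2.imwrite('pics/f.png',c)
c,st=blackplate(t,(325,195,350,222)); P=onplane(t,*c,72)[:2]; print(c,st,'jaw moved',(P-[522.6,-113.7])@d)
E
```

```text
press 13.67 along 74.57092200429577 z 29.825680674009995 F along -0.47655447302186094 lat -4.458783857937021 z 11.774033717123677
False 14.48 along 80.27124740800615 z 30.38349510388085 F along -8.82750258940373 lat -2.431228759582321 z 12.256929916706973
up 15.47 along 80.36479623743213 z 44.75046664160736 F along 0.45078153491158923 lat 0.7785517223833032 z -0.2344700858348944
clear 18.44 along 350.3576188109147 z 199.86397088128246 F along -0.2198709701128968 lat 0.33295805595611827 z -0.18496222280597185
[330.69682598 210.98890947] [   0   54   85   90 5398] jaw moved 72.76207828809878
```

```bash
python3 - <<'E'
from m import *
d=np.array([np.cos(np.radians(74)),np.sin(np.radians(74))]); n=np.array([d[1],-d[0]])
t=robot.get_image('top');s=robot.get_image('side')
t0={**t,'img':cv2.imread('pics/top0.png')};s0={**s,'img':cv2.imread('pics/side0.png')}
o=np.array([523,-113.5])
# grey profile along holder y through the plate centre (z=72) and along its front bar (offset x=+-35, z=60)
for nm,im,im0 in(('top',t,t0),('side',s,s0)):
    for off,z in((0,72),(40,60)):
        def prof(I,ks):
            uv=np.array([proj(I,[*(o+n*off+d*k),z]) for k in ks],np.float32)
            return cv2.remap(I['img'].max(2),uv[None,:,0],uv[None,:,1],cv2.INTER_CUBIC)[0].astype(float)
        ks=np.arange(-32,56,.5); P0=prof(im0,ks); 
        best=[]
        for sh in np.arange(66,92,.5):
            P=prof(im,ks+sh); best.append((np.corrcoef(P,P0)[0,1],sh))
        print(nm,off,sorted(best)[-3:])
for nm,im in(('top',t),):
  for I in (t0,t):
    ks=np.arange(50,150,3); uv=np.array([proj(I,[*(o+n*62+d*k),50]) for k in ks],np.float32)
    print(cv2.remap(I['img'].max(2),uv[None,:,0],uv[None,:,1],cv2.INTER_CUBIC)[0].tolist())
E
```

```text
top 0 [(np.float64(0.8136891776240959), np.float64(72.5)), (np.float64(0.8144195178195255), np.float64(73.5)), (np.float64(0.8154026781533026), np.float64(73.0))]
top 40 [(np.float64(0.9719303303514694), np.float64(74.5)), (np.float64(0.9738427785283688), np.float64(73.5)), (np.float64(0.974926317426235), np.float64(74.0))]
side 0 [(np.float64(0.9426793763651408), np.float64(76.0)), (np.float64(0.9436304246411581), np.float64(75.0)), (np.float64(0.9445682184155024), np.float64(75.5))]
side 40 [(np.float64(0.727860294378879), np.float64(67.0)), (np.float64(0.7322303408412634), np.float64(66.5)), (np.float64(0.7344268845167511), np.float64(66.0))]
[174, 169, 170, 173, 174, 171, 168, 170, 171, 167, 166, 169, 170, 168, 167, 171, 173, 168, 170, 173, 174, 167, 146, 121, 124, 141, 161, 180, 194, 188, 176, 173, 171, 168]
[143, 149, 152, 150, 151, 162, 170, 164, 154, 150, 151, 150, 151, 153, 163, 167, 160, 160, 188, 202, 202, 200, 190, 159, 139, 147, 165, 184, 199, 191, 180, 177, 176, 171]
```

The jaw moved about 74.5 mm. Its front bar now ends where the collar begins, and the firmer 9 N push only slid the finger along the plate, so this is a hard stop. The finger is clear and the plate is free, so I'm handing in.

```bash
python3 -c "
from bench import robot
print(robot.current_t(),robot.hand_in())"
```

```text
the job is handed in; nothing more can be done
18.6417 None
```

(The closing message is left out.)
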